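# Stand the big lid in the drying rack at the litter clean-up table

## Task

The lids picked out of the litter have been rinsed and must drain. Take the big lid out of the leaning rinse cradle, lower it upright between the tines of the free gap in the drying rack until it sits on the two rails, and only then let go of it. Leave the two smaller lids where they stand.

Things in the scene. Friction and masses are not known exactly. Their poses are not given: they have to be found in the camera images.
- big_lid_center (a point): Centre of the big lid: flat metal disc, 124 mm across, 10 mm thick, about 120 g. Its y axis is square to its faces. It starts in either slot of the rinse cradle (fixed grey base, wire tines), leaning 20 degrees (0.35 rad) on its back tines. Its upper 45 mm are clear of wires on both faces: pinch the rim from above, in line with the lean; it draws out upwards along its own plane.
- free_gap (a point): Free gap of the fixed wire drying rack, at mid-gap, 17 mm over the table, level with the axes of the rails (6 mm wires at x = -30, +30 mm). x runs along the gap (a standing lid's plane), y across it, z up. Tines on both sides: 20 mm clear up to 47 mm above this point, flaring to 46 mm clear at their tops, 80 mm above it. The big lid sits with its centre 58 mm above this point.
- cradle_lid_center (a point): Centre of the small lid in the cradle's other slot, 85 mm from the big one's: metal disc, 90 mm across, 10 mm thick, y axis square to its faces, leaning likewise. To be left alone.
- rack_lid_center (a point): Centre of the small lid standing in the rack's other gap, 60 mm from the free one: metal disc, 90 mm across, 10 mm thick, y axis square to its faces, top edge 100 mm over the table. To be left alone.
Mind the look-alikes: they are no part of the job. What is shaped like the part that bears big_lid_center but pink or red is not meant.

How it is judged:
On the way:
1. the big lid is lowered, still held, upright into the free gap, to within 20 mm of where it sits (x of big_lid_center in the frame of free_gap between -0.015 and 0.015 m and y of big_lid_center in the frame of free_gap between -0.015 and 0.015 m and angle between the y axis of big_lid_center and the y axis of free_gap, either way round below 0.35 rad and angle between big_lid_center's own y axis and vertical between 1.22 and 1.92 rad and z of big_lid_center in the frame of free_gap below 0.0777 m and contact force between the fingers and big_lid above 0.5 N), for 0.1 s.
At the end, for the whole second after the job is handed in: The big lid stands on both rails in the free gap: centre within 15 mm of mid-gap along and across it and within 10 mm of its sitting height, upright and in line with the gap within 20 degrees, released and at rest. It was still held when it came within 20 mm of its seat (x of big_lid_center in the frame of free_gap between -0.015 and 0.015 m and y of big_lid_center in the frame of free_gap between -0.015 and 0.015 m and angle between the y axis of big_lid_center and the y axis of free_gap, either way round below 0.35 rad and angle between big_lid_center's own y axis and vertical between 1.22 and 1.92 rad and z of big_lid_center in the frame of free_gap between 0.0477 and 0.0677 m and linear speed of big_lid below 0.03 m/s); the robot touches nothing.
It fails at once if the small lid in the cradle is shifted by more than 30 mm (distance of cradle_lid_center from where it was at the start of the episode above 0.03 m).
It fails at once if the small lid in the rack is shifted by more than 30 mm (distance of rack_lid_center from where it was at the start of the episode above 0.03 m).
It also fails if it takes over 35 s, if anything falls off the work surface, if the arm or the gripper's body presses on something with over 40 N, if the wrist force passes 120 N, or if a joint passes its speed limit or range.

## Robot

A 6-joint arm with a two-finger parallel gripper is mounted at the origin on the work surface. World frame = base frame: x ahead of the robot, y to its left, z up, the work surface at z = 0. Lengths are in m, angles in rad, forces in N, time in s.
With the tool pointing down it reaches from about 0.35 to 0.975 m from the base axis. Payload 4.9 kg.
Tool frame: the origin (TCP) lies at the very end of the fingers, on their centre line; the grasp point (between the pads) lies 19 mm behind it; z points along the fingers, y is the line along which they close (so a half turn about z gives the same grasp; the last joint's range is limited). The gripper opens to 85 mm and grips with 20 to 120 N. Pads are 22 mm wide; open, the fingers measure 114 mm over their backs; the gripper's body (76 mm by 85 mm) begins 54 mm behind the grasp point. The pads swing forward as they close: fully open they stand 13 mm farther back than shut.
Start: joints at [-1.289, 0.053, 1.613, -0, 1.476, -0.119], TCP at [0.244, -0.575, 0.206] pointing down, gripper open.
Joint ranges: [-3.01, 3.01], [-1.01, 2.22], [0.06, 2.58], [-1.02, 4.17], [0.09, 2.62], [-3.14, 3.14]. Speed limits (rad/s): [2.57, 2.57, 3.14, 3.14, 3.14, 3.14].

## Interface

Orientations are given as a rotation vector (axis times angle).
In Python, from station import manip gives the robot as it stands.
- The arm moves only by the tool send_rows, never from a script. Its argument "plan" is a list of rows, each a list of 7 numbers: the shift along the world's x, y, z in cm, then the turn, a rotation vector about the world's x, y, z in degrees, then the closure, from 0 (fully open) to 1 (shut). In form: [[tx, ty, tz, ax, ay, az, gripper], ...]. A call has 1 to 12 rows; each row is the pose to reach, as a shift and turn from the pose commanded when the call began; what a row does not reach only later rows make up. A row lasts 1/8 s, in which the tool goes at most 62.5 mm and 10.7 degrees, less where a joint would pass 70% of its speed; a pose out of reach is approached as far as the arm can. A call with a gripper value outside its range is refused whole. The fingers move at their own pace and stop on an object; "grip_force" is the grip in N (left out, the last holds). Time passes only in rows, so rows that repeat a pose let the fingers close. It gives the time, the measured TCP pose, the force, the opening and the grip force at its end, in the units of the state.
- manip.observe(): the state, without advancing time (a new reading comes with each control period).
- manip.get_image(name): name is "scene" or "top" or "wrist"; returns the picture (384x512x3 uint8, red, green, blue); there is no depth.
- manip.calibration(name): a dict with "mtx" (3x3 intrinsics, pixels), "T" (4x4, takes a point from camera to world coordinates). Camera axes: x right, y down, z forward; pixel columns grow to the right and rows downward; lengths in m; the calibration is good to about 2 mm. A picture is of the moment at which its call begins: read the wrist's pose just before it. calibration takes no time and is no camera call; for the wrist camera it gives the pose at the moment of the call.
- manip.close_job(): hands the job in; it is judged then, once.
The state is a dict: "time_s": time; "joint_pos": joint angles; "dq": joint speeds; "effort": joint torques, N m; "tool_pos": TCP position; "ee_rot": TCP orientation; "contact_force": force on the tool from outside, world axes, zero at the start; "ft_torque": the same for the moment, N m; "finger_gap": opening from 0.0 (shut) to 1.0 (fully open); "grasp_force": force on a finger pad.
Only numpy, scipy, OpenCV 4.12 (cv2) and the standard library are available. Lean on these libraries where they do the work, as an engineer would, in place of code of your own. Each camera call takes 0.05 s, during which the arm holds its last target. There are 200 camera calls.

## Working session

There is one attempt and no reset: what is moved stays moved. The work goes in short steps, Python scripts to look and compute and a tool call to move; the robot and the scene stay as the last step left them, time stands still between calls to the robot, and variables do not carry over. Pictures are saved under pics/ and viewed, at most 10 in all, crops included, and the job is handed in when it is done.

Besides the shell and the picture viewer there is one more tool, called after "Request:" by a JSON object that holds its "name" and its "arguments". send_rows: Moves the arm, as the interface text tells. Its arguments: {"type":"object","properties":{"plan":{"type":"array"},"grip_force":{"type":"number"}},"required":["plan"]}

```bash
mkdir -p pics
python3 - <<'E'
from station import manip
import cv2,numpy as np
s=manip.observe();print(s)
for n in("scene","top"):
    im=manip.get_image(n);cv2.imwrite(f"pics/{n}0.png",im[:,:,::-1])
    c=manip.calibration(n);print(n,c["mtx"].tolist(),np.round(c["T"],4).tolist())
E
```

```text
{'time_s': 0.0, 'joint_pos': array([-1.28899681e+00,  5.33786018e-02,  1.61430625e+00, -1.15634158e-05,
        1.47598834e+00, -1.19030579e-01]), 'dq': array([-0.00128465, -0.00100187,  0.00152664, -0.00032193, -0.00153983,
       -0.00028413]), 'effort': array([-8.87331789e-04, -3.93685055e+01, -3.70178425e+01, -3.33964026e-04,
        6.95966752e-03,  1.39120067e-05]), 'tool_pos': array([ 0.24365366, -0.57481292,  0.20434227]), 'ee_rot': array([-3.07667906e+00, -6.25005043e-01,  2.83512618e-04]), 'contact_force': array([-0.08928831, -0.84824841, -0.76168899]), 'ft_torque': array([ 0.0076943 ,  0.00813382, -0.01826055]), 'grasp_force': 0.0, 'finger_gap': 1.0018488922354403}
scene [[469.01656092026195, 0.0, 260.2937463104496], [0.0, 469.01656092026195, 191.20786927952486], [0.0, 0.0, 1.0]] [[-0.5614, 0.5838, -0.5865, 1.2649], [0.8275, 0.405, -0.389, 0.3231], [0.0104, -0.7036, -0.7105, 0.997], [0.0, 0.0, 0.0, 1.0]]
top [[457.7837051507344, 0.0, 254.07202153618303], [0.0, 457.7837051507344, 190.06991901882753], [0.0, 0.0, 1.0]] [[0.0071, -0.9911, 0.133, 0.326], [-1.0, -0.0067, 0.0034, -0.1722], [-0.0025, -0.1331, -0.9911, 1.6998], [0.0, 0.0, 0.0, 1.0]]
```

View pics/scene0.png

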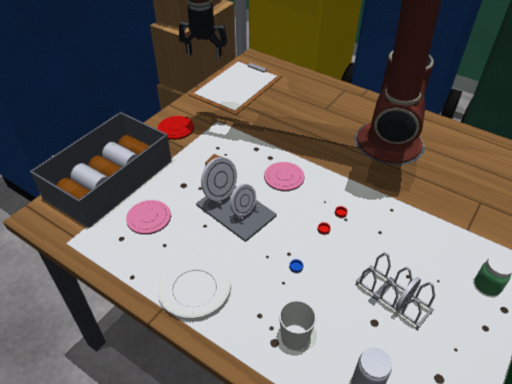

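View pics/top0.png

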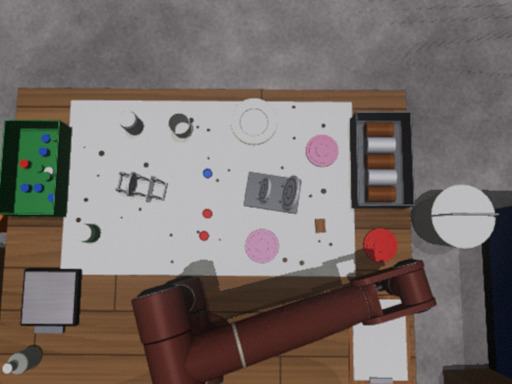

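The scene and top pictures show the grey cradle, at top (272,192) and scene (236,208). It holds a larger metal disc at top (291,192) / scene (219,178) and a smaller one at top (264,190) / scene (244,200). The wire rack is at top (142,186) / scene (396,288). The pink discs at top (322,150) and (262,246) and the red one at (380,245) are the look-alikes. The larger metal disc in the cradle fits the description, and I'll confirm it in an enlarged crop.

Run:
```python
import cv2,numpy as np
s=cv2.imread("pics/scene0.png");t=cv2.imread("pics/top0.png")
f=lambda im,x,y,w,h:cv2.resize(im[y:y+h,x:x+w],(400,300),interpolation=cv2.INTER_CUBIC)
cv2.imwrite("pics/c1.png",np.vstack([np.hstack([f(s,190,150,100,75),f(s,350,245,100,75)]),np.hstack([f(t,238,165,72,54),f(t,106,159,72,54)])]))
```

```text
(no output)
```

View pics/c1.png

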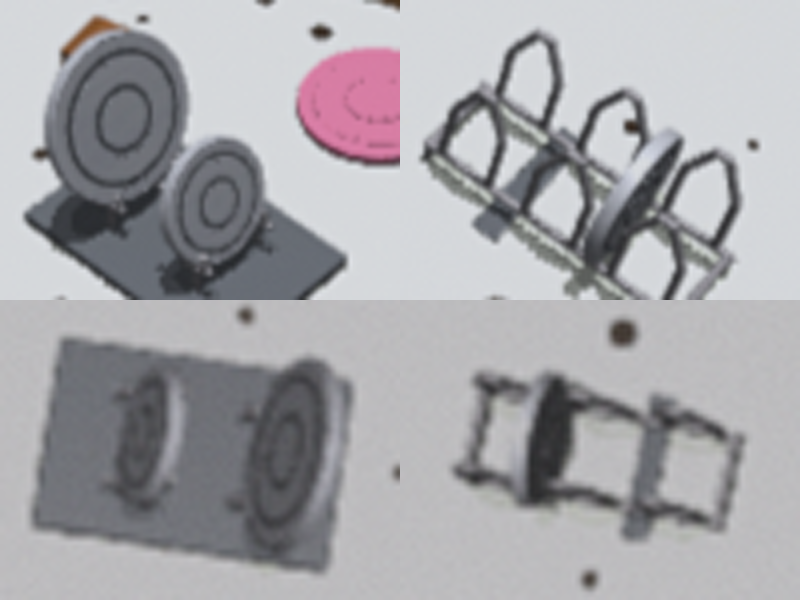

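The crop confirms it. The big metal lid is in the cradle slot farther from the rack, and the small one is in the other slot. In the rack, the small lid stands in one gap. The free gap is the one between the hoops with tops at scene (385,253)/(367,269) and (407,268)/(391,286). Next I'll triangulate rough positions.

```bash
cat > h.py <<'E'
from station import manip
import cv2,numpy as np
def ray(c,p):
    d=np.linalg.inv(c["mtx"])@[p[0],p[1],1];return c["T"][:3,3],c["T"][:3,:3]@d
def onz(c,p,z):
    o,d=ray(c,p);return o+d*(z-o[2])/d[2]
def tri(obs):
    A=0;b=0;R=[]
    for c,p in obs:
        o,d=ray(c,p);d=d/np.linalg.norm(d);M=np.eye(3)-np.outer(d,d);A=A+M;b=b+M@o;R.append((M,o))
    x=np.linalg.solve(A,b);return x,[np.linalg.norm(M@(x-o)) for M,o in R]
def proj(c,X):
    T=np.linalg.inv(c["T"]);q=c["mtx"]@(T[:3,:3]@X+T[:3,3]);return q[:2]/q[2]
E
python3 - <<'E'
from h import *
np.set_printoptions(precision=4,suppress=True)
S=manip.calibration("scene");T=manip.calibration("top")
t=lambda x,y:((x)/5.556+238,(y-300)/5.556+165)
t2=lambda x,y:((x-400)/5.556+106,(y-300)/5.556+159)
s=lambda x,y:(x/4+190,y/4+150)
s2=lambda x,y:((x-400)/4+350,y/4+245)
print("big",tri([(S,s(124,118)),(T,t(287,450))]))
print("small",tri([(S,s(220,203)),(T,t(143,438))]))
H={k:onz(S,s2(*p),.097) for k,p in dict(l1=(540,33),l2=(470,97),m1=(627,93),m2=(563,165),r1=(718,155),r2=(655,235)).items()}
for k,v in H.items():print(k,v)
print("free",np.mean([H[k] for k in("l1","l2","m1","m2")],0),"other",np.mean([H[k] for k in("r1","r2","m1","m2")],0))
# base plate corners in top
print([onz(T,t(*p),.01)[:2] for p in((62,338),(352,380),(325,570),(33,525))])
for p in((540,33),(470,97),(627,93),(563,165),(718,155),(655,235)):pass
print([proj(T,v) for v in H.values()])
E
```

```text
big (array([ 0.5366, -0.2931,  0.0848]), [np.float64(0.00026202380726479517), np.float64(0.0002620238072644659)])
small (array([ 0.5473, -0.2021,  0.0619]), [np.float64(0.0006799204663596697), np.float64(0.0006799204663596912)])
l1 [0.5248 0.1934 0.097 ]
l2 [0.5913 0.1786 0.097 ]
m1 [0.5366 0.253  0.097 ]
m2 [0.604  0.2418 0.097 ]
r1 [0.5477 0.3119 0.097 ]
r2 [0.6175 0.3014 0.097 ]
free [0.5642 0.2167 0.097 ] other [0.5764 0.277  0.097 ]
[array([ 0.6216, -0.1475]), array([ 0.5942, -0.3427]), array([ 0.4661, -0.3239]), array([ 0.4949, -0.1293])]
[array([152.0446, 193.9686]), array([156.8912, 175.4228]), array([135.314 , 190.5553]), array([139.2453, 171.7677]), array([118.8259, 187.3208]), array([122.6615, 167.9122])]
```

```bash
cat >> h.py <<'E'
from scipy.spatial.transform import Rotation as Ro
np.set_printoptions(precision=4,suppress=True)
def delta(P,z,y):
    s=manip.observe();R0=Ro.from_rotvec(s["ee_rot"]).as_matrix()
    z=z/np.linalg.norm(z);y=y-z*(y@z);y=y/np.linalg.norm(y)
    print("now",s["tool_pos"],"y",R0[:,1],"z",R0[:,2])
    for sg in(1,-1):
        R=np.c_[np.cross(sg*y,z),sg*y,z];rv=Ro.from_matrix(R@R0.T).as_rotvec()
        print(sg,"shift cm",(P-s["tool_pos"])*100,"turn deg",np.degrees(rv),np.degrees(np.linalg.norm(rv)))
E
python3 - <<'E'
from h import *
u=np.array([.137,.9906,0]);Z=np.array([0,0,1.]);a=np.radians(20)
n=np.cos(a)*u+np.sin(a)*Z;w=np.cos(a)*Z-np.sin(a)*u
C=np.array([.5366,-.2931,.0848])-.005*n
print("C",C,"rim",C+.062*w,"grasp",C+.034*w)
delta(C+.034*w+.11*w,-w,n)
w_=manip.calibration("wrist");s=manip.observe();R0=Ro.from_rotvec(s["ee_rot"]).as_matrix()
print("cam in tool",R0.T@(w_["T"][:3,3]-s["tool_pos"]),R0.T@w_["T"][:3,:3])
E
```

```text
C [ 0.536  -0.2978  0.0831] rim [ 0.5331 -0.3188  0.1414] grasp [ 0.5344 -0.3093  0.115 ]
now [ 0.2437 -0.5749  0.2045] y [ 0.3901 -0.9208 -0.0019] z [-0.0005  0.0018 -1.    ]
1 shift cm [28.5539 22.8329  1.3949] turn deg [  3.5386 -26.8372 147.1771] 149.6457830654714
-1 shift cm [28.5539 22.8329  1.3949] turn deg [ 19.9567   2.655  -30.5218] 36.56365899522586
cam in tool [ 0.0845  0.001  -0.1686] [[ 0.0007 -0.9455 -0.3257]
 [ 1.      0.0005  0.0007]
 [-0.0005 -0.3257  0.9455]]
```

Request:
{"name": "send_rows", "arguments": {"plan": [[5,4,2,4,0.5,-6,0.4],[10,8,3,8,1,-12,0.4],[15,12,3,12,1.6,-18,0.4],[20,16,3,16,2.1,-24,0.4],[25,20,2.5,20,2.7,-30.5,0.4],[28.5,22.8,2,20,2.7,-30.5,0.4],[28.5,22.8,1.4,20,2.7,-30.5,0.4],[28.5,22.8,1.4,20,2.7,-30.5,0.4],[28.5,22.8,1.4,20,2.7,-30.5,0.4],[28.5,22.8,1.4,20,2.7,-30.5,0.4]], "grip_force": 50}}

```text
time_s: 1.35
tool_pos: [0.5282, -0.3485, 0.2201]
ee_rot: [-2.788, 0.194, -0.034]
contact_force: [-0.6, -0.4, -0.4]
finger_gap: 0.601
grasp_force: 0.0
```

Run:
```python
from h import *
s=manip.observe();c=manip.calibration("wrist");im=manip.get_image("wrist")[:,:,::-1].copy()
np.savez("w1.npz",mtx=c["mtx"],T=c["T"])
R0=Ro.from_rotvec(s["ee_rot"]).as_matrix();print(s["time_s"],s["tool_pos"],R0[:,1],R0[:,2],s["finger_gap"])
u=np.array([.137,.9906,0]);Z=np.array([0,0,1.]);a=np.radians(20)
n=np.cos(a)*u+np.sin(a)*Z;w=np.cos(a)*Z-np.sin(a)*u;v=np.cross(u,Z)
C=np.array([.5366,-.2931,.0848])-.005*n
cv2.imwrite("pics/w1raw.png",im)
for off in(-.005,.005):
    pts=np.array([proj(c,C+off*n+.062*(np.cos(t)*v+np.sin(t)*w)) for t in np.linspace(0,2*np.pi,60)])
    cv2.polylines(im,[pts.astype(np.int32)],True,(0,255,0) if off>0 else (0,0,255),1)
cv2.imwrite("pics/w1.png",im)
```

```text
1.35 [ 0.5282 -0.3485  0.2201] [-0.13   -0.9312 -0.3406] [ 0.0468  0.3374 -0.9402] 0.6013811834699508
```

View pics/w1.png

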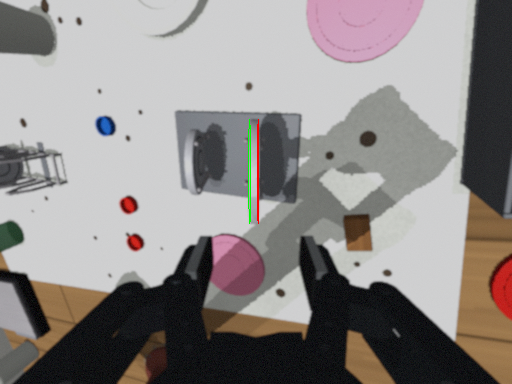

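The wrist view shows the big lid edge-on at (254,170), between the fingers in column, and the predicted outline lies close to it. An enlarged crop will check the fit.

Run:
```python
import cv2,numpy as np
f=lambda n:cv2.resize(cv2.imread(n)[100:240,165:310],(400,386),interpolation=cv2.INTER_CUBIC)
cv2.imwrite("pics/c2.png",np.hstack([f("pics/w1raw.png"),f("pics/w1.png")]))
```

```text
(no output)
```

View pics/c2.png

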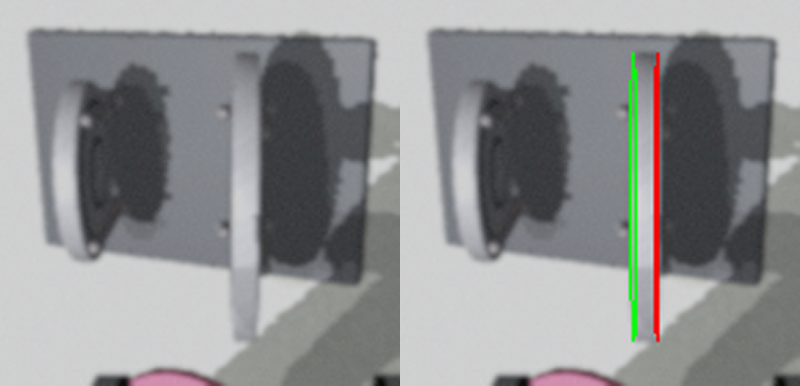

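The outline agrees with the lid to about 1 mm, with the rim spanning rows 52–340 in both halves of the crop. I'll work out the shift to the grasp.

Run:
```python
from h import *
u=np.array([.137,.9906,0]);Z=np.array([0,0,1.]);a=np.radians(20)
n=np.cos(a)*u+np.sin(a)*Z;w=np.cos(a)*Z-np.sin(a)*u
C=np.array([.5366,-.2931,.0848])-.005*n
delta(C+.034*w+.07*w,-w,n)
delta(C+.034*w,-w,n)
```

```text
now [ 0.5283 -0.3484  0.2201] y [-0.1298 -0.9312 -0.3406] z [ 0.0467  0.3374 -0.9402]
1 shift cm [ 0.2788  1.5401 -3.9233] turn deg [   8.4182   60.8355 -169.138 ] 179.94303020496776
-1 shift cm [ 0.2788  1.5401 -3.9233] turn deg [ 0.0853 -0.0287  0.0545] 0.10526524146879863
now [ 0.5283 -0.3484  0.2201] y [-0.1298 -0.9312 -0.3406] z [ 0.0467  0.3374 -0.9402]
1 shift cm [  0.6068   3.9118 -10.5011] turn deg [   8.4182   60.8355 -169.138 ] 179.94303020496776
-1 shift cm [  0.6068   3.9118 -10.5011] turn deg [ 0.0853 -0.0287  0.0545] 0.10526524146879863
```

Request:
{"name": "send_rows", "arguments": {"plan": [[0.15,0.9,-2.5,0,0,0,0.4],[0.3,1.8,-5,0,0,0,0.4],[0.45,2.8,-7.5,0,0,0,0.4],[0.55,3.5,-9.4,0,0,0,0.4],[0.6,3.85,-10.4,0,0,0,0.4],[0.6,3.85,-10.4,0,0,0,0.4],[0.6,3.85,-10.4,0,0,0,0.4]]}}

```text
time_s: 2.28
tool_pos: [0.5354, -0.3097, 0.1168]
ee_rot: [-2.789, 0.191, -0.035]
contact_force: [0.1, -0.5, 0.4]
finger_gap: 0.6
grasp_force: 0.0
```

Request:
{"name": "send_rows", "arguments": {"plan": [[0,0,0,0,0,0,1],[0,0,0,0,0,0,1],[0,0,0,0,0,0,1],[0,0,0,0,0,0,1],[0,0,0,0,0,0,1],[0,0,0,0,0,0,1]], "grip_force": 60}}

```text
time_s: 3.02
tool_pos: [0.5351, -0.3093, 0.1162]
ee_rot: [-2.788, 0.191, -0.034]
contact_force: [-0.2, -1.2, 4.4]
finger_gap: 0.085
grasp_force: 59.0
```

Lid gripped. I'll draw it out along its own plane.

Request:
{"name": "send_rows", "arguments": {"plan": [[-0.1,-0.5,1.4,0,0,0,1],[-0.2,-1.3,3.5,0,0,0,1],[-0.3,-2.2,6,0,0,0,1],[-0.45,-3.2,9,0,0,0,1],[-0.6,-4.3,12,0,0,0,1],[-0.7,-5.1,14.1,0,0,0,1],[-0.7,-5.1,15.5,0,0,0,1],[-0.7,-5.1,15.5,0,0,0,1]]}}

```text
time_s: 4.03
tool_pos: [0.5282, -0.3602, 0.2718]
ee_rot: [-2.789, 0.191, -0.034]
contact_force: [-0.4, 0.1, -1.3]
finger_gap: 0.084
grasp_force: 58.7
```

Run:
```python
from h import *
s=manip.observe();print(s["finger_gap"],s["grasp_force"],s["contact_force"])
r=np.array([.2,.98,0])
delta(np.array([.5642,.2167,.26]),np.array([0,0,-1.]),r)
```

```text
0.0842443413505736 58.67169499397278 [-0.4178  0.1404 -1.2795]
now [ 0.5282 -0.3602  0.2718] y [-0.128  -0.9317 -0.3401] z [ 0.047   0.3368 -0.9404]
1 shift cm [ 3.6047 57.6866 -1.1765] turn deg [ -5.1808 -30.0131 173.7016] 176.35152494661799
-1 shift cm [ 3.6047 57.6866 -1.1765] turn deg [-19.5938   3.3822  -3.6669] 20.218891906556667
```

Request:
{"name": "send_rows", "arguments": {"plan": [[0.1,2,0,-1,0.2,-0.2,1],[0.3,6,0,-3,0.5,-0.6,1],[0.7,11,0,-5,0.9,-1,1],[1,16,0,-8,1.4,-1.5,1],[1.4,21.5,0,-11,1.9,-2,1],[1.7,27,0,-14,2.4,-2.5,1],[2,32.5,0,-16,2.8,-3,1],[2.4,38,0,-18,3.1,-3.4,1],[2.8,43.5,0,-19.6,3.4,-3.7,1],[3.1,49,0,-19.6,3.4,-3.7,1],[3.4,53,0,-19.6,3.4,-3.7,1],[3.6,56,0,-19.6,3.4,-3.7,1]]}}

```text
time_s: 5.52
tool_pos: [0.5617, 0.203, 0.2689]
ee_rot: [-3.125, 0.313, 0.006]
contact_force: [0.5, 0.1, -1.2]
finger_gap: 0.085
grasp_force: 58.7
```

Request:
{"name": "send_rows", "arguments": {"plan": [[0,1.2,-1,0,0,0,1],[0,1.7,-1,0,0,0,1],[0,1.7,-1,0,0,0,1],[0,1.7,-1,0,0,0,1],[0,1.7,-1,0,0,0,1]]}}

```text
time_s: 6.15
tool_pos: [0.5641, 0.2163, 0.261]
ee_rot: [-3.124, 0.319, 0.001]
contact_force: [0.0, 0.5, -1.0]
finger_gap: 0.081
grasp_force: 58.7
```

Run:
```python
from h import *
s=manip.observe();c=manip.calibration("wrist");im=manip.get_image("wrist")[:,:,::-1].copy()
sc=manip.get_image("scene")[:,:,::-1].copy();S=manip.calibration("scene")
np.savez("w2.npz",mtx=c["mtx"],T=c["T"],tp=s["tool_pos"],rv=s["ee_rot"])
R0=Ro.from_rotvec(s["ee_rot"]).as_matrix();print(s["time_s"],s["tool_pos"],R0[:,1],R0[:,2],s["finger_gap"],s["grasp_force"])
cv2.imwrite("pics/w2raw.png",im);cv2.imwrite("pics/s2raw.png",sc)
f=lambda im,x,y,w,h:cv2.resize(im[y:y+h,x:x+w],(400,400*h//w),interpolation=cv2.INTER_CUBIC)
g=f(sc,330,150,130,180)
cv2.imwrite("pics/c3.png",np.hstack([g,cv2.resize(im,(400,g.shape[0]))[:, :]]))
G=np.array([.5642,.2167,0]);r=np.array([.2,.98,0]);x=np.array([.98,-.2,0])
C=s["tool_pos"]+.034*R0[:,2]
for off in(-.005,.005):
  for cc,I in((c,im),(S,sc)):
    pts=np.array([proj(cc,C+off*R0[:,1]+.062*(np.cos(t)*R0[:,0]+np.sin(t)*R0[:,2])) for t in np.linspace(0,2*np.pi,60)])
    cv2.polylines(I,[pts.astype(np.int32)],True,(0,255,0),1)
for cc,I in((c,im),(S,sc)):
  for sx in(-.03,.03):
    for sy in(-.023,.023):
      cv2.drawMarker(I,tuple(int(q) for q in proj(cc,G+sx*x+sy*r+[0,0,.097])),(0,0,255),cv2.MARKER_CROSS,6)
    p=[tuple(int(q) for q in proj(cc,G+sx*x+k*r+[0,0,.017])) for k in(-.05,.05)];cv2.line(I,*p,(255,0,0),1)
a=cv2.resize(im[100:300,110:380],(400,296));b=cv2.resize(sc[140:340,310:460],(400,533))
o=np.zeros((533,800,3),np.uint8);o[:,:400]=b;o[:296,400:]=a;o[300:533,400:]=cv2.resize(cv2.imread("pics/w2raw.png"),(400,300))[:233];cv2.imwrite("pics/c4.png",o)
```

```text
6.15 [0.5641 0.2163 0.261 ] [-0.2023 -0.9793 -0.0011] [-0.0007  0.0012 -1.    ] 0.08141843858601135 58.72628152370453
```

View pics/c4.png

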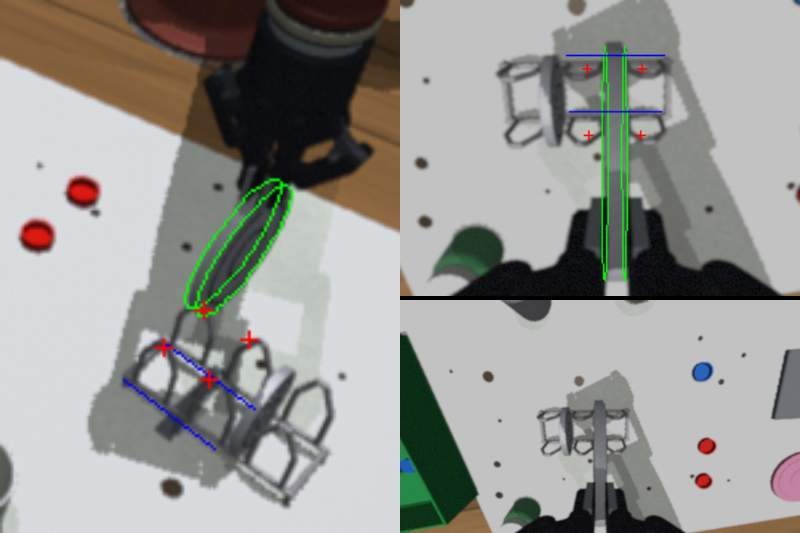

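The held lid agrees with its model. My rack markers are crude, so I'll overlay a full hoop model for the fit across the gap.

```bash
cat > ov.py <<'E'
from h import *
w=dict(np.load("w2.npz"));S=manip.calibration("scene");T=manip.calibration("top")
def draw(I,cc,G,ang,k,x0,y0):
    r=np.array([np.sin(ang),np.cos(ang),0]);x=np.array([np.cos(ang),-np.sin(ang),0])
    P=lambda a,b,z:np.round((proj(cc,np.r_[G,0]+a*x+b*r+[0,0,z])-[x0,y0]+.5)*k).astype(int)
    for sx in(-.03,.03):
        for m in(-.06,0,.06):
            h=[(.0115,.017),(.0115,.064),(.0245,.097),(.0355,.097),(.0485,.064),(.0485,.017)]
            cv2.polylines(I,[np.array([P(sx,b+m-(.0),z) for b,z in h])],False,(0,0,255),1) if m<.06 and m>-.07 else 0
        cv2.line(I,tuple(P(sx,-.05,.017)),tuple(P(sx,.11,.017)),(255,0,0),1)
E
python3 - <<'E'
from ov import *
a=cv2.imread("pics/w2raw.png");b=cv2.imread("pics/scene0.png")
def pan(im,cc,x0,y0,w_,h_,k):
    c=cv2.resize(im[y0:y0+h_,x0:x0+w_],None,fx=k,fy=k,interpolation=cv2.INTER_CUBIC);d=c.copy()
    draw(d,cc,np.array([.5642,.2167]),np.radians(11.6),k,x0,y0);return np.hstack([c,d])
p=pan(a,w,172,125,100,75,4);q=pan(b,S,345,245,100,75,4)
cv2.imwrite("pics/c5.png",np.vstack([p,q]))
E
```

```text
(no output)
```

View pics/c5.png

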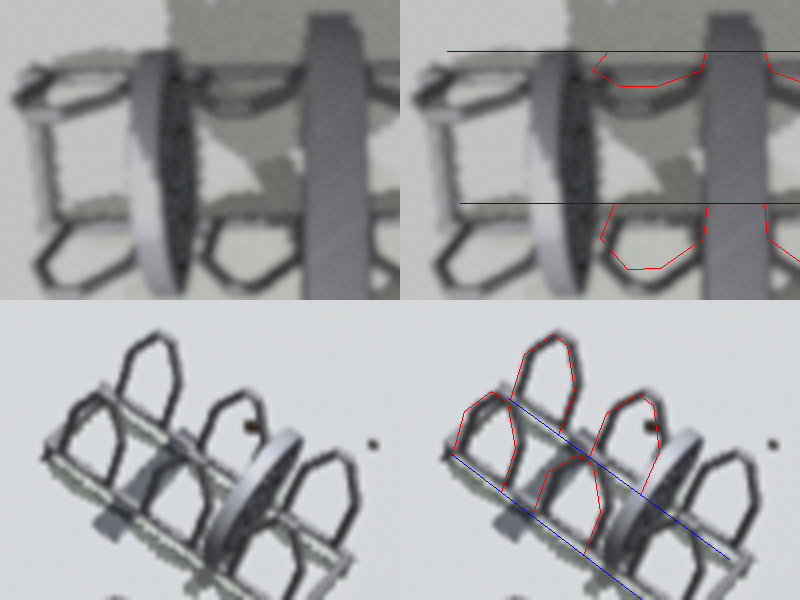

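The hoops in the wrist view sit about 4 px lower and 1–2 px right of the model, which is only a few mm. I'll lower the lid until its edge is just above the tine tops and look again there.

Request:
{"name": "send_rows", "arguments": {"plan": [[-0.1,0,-1,0,0,0,1],[-0.2,0,-2.5,0,0,0,1],[-0.2,0,-4,0,0,0,1],[-0.2,0,-5.3,0,0,0,1],[-0.2,0,-5.3,0,0,0,1],[-0.2,0,-5.3,0,0,0,1]]}}

```text
time_s: 7.0
tool_pos: [0.5621, 0.2171, 0.2079]
ee_rot: [-3.124, 0.317, 0.001]
contact_force: [0.4, -0.3, -1.5]
finger_gap: 0.086
grasp_force: 58.7
```

Run:
```python
from h import *
s=manip.observe();c=manip.calibration("wrist");im=manip.get_image("wrist")[:,:,::-1].copy()
sc=manip.get_image("scene")[:,:,::-1].copy()
np.savez("w2.npz",mtx=c["mtx"],T=c["T"]);cv2.imwrite("pics/w3raw.png",im);cv2.imwrite("pics/s3raw.png",sc)
print(s["time_s"],s["tool_pos"],s["grasp_force"],c["mtx"][0,0],c["T"][:3,3])
from ov import draw,w,S
def crop(im,x0,y0,w_,h_,k):return cv2.resize(im[y0:y0+h_,x0:x0+w_],None,fx=k,fy=k,interpolation=cv2.INTER_CUBIC)
a=crop(im,170,110,160,110,5)
b=crop(sc,350,220,80,72,5); d=b.copy();draw(d,S,np.array([.5642,.2167]),np.radians(11.6),5,350,220)
cv2.imwrite("pics/c6.png",np.vstack([a[:560],np.hstack([b,d])])[:910]); 
cv2.imwrite("pics/c6.png",a)
```

```text
7.0 [0.5621 0.2171 0.2079] 58.72913360595703 267.1499405667067 [0.6454 0.1992 0.3764]
```

View pics/c6.png

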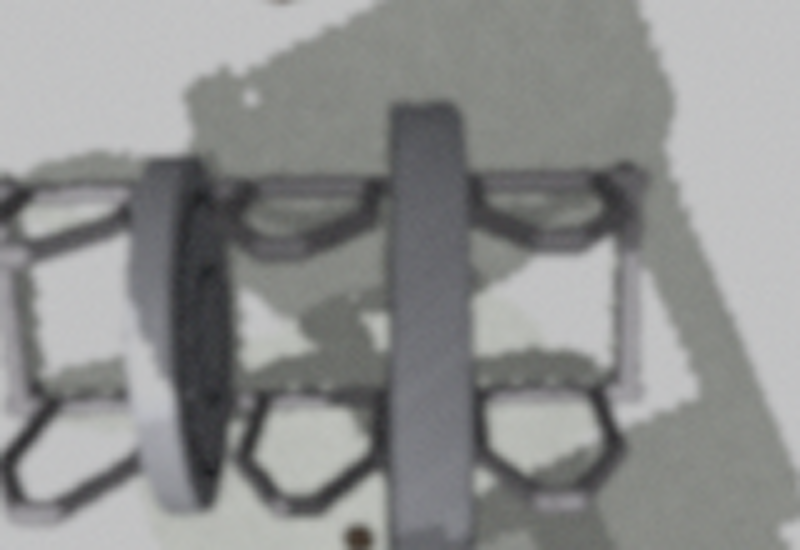

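The lid, at crop columns 388–472, sits centred between the tine shoulders at 385 and 478. The far row matches too, so the fit across the gap and the yaw are good. Next I'll check the along-gap position from the hoop peaks.

Run:
```python
from h import *
w=dict(np.load("w2.npz"))
r=np.array([np.sin(.2025),np.cos(.2025),0]);x=np.array([r[1],-r[0],0])
g=np.array([.5642,.2167,0]);lid=manip.observe()["tool_pos"]
for n,p,z in(("nearL",(301,505),.097),("nearR",(561,500),.097),("farL",(279,245),.097),("farR",(563,238),.097),("railN",(540,395),.017),("railF",(540,182),.017),("lid far",(427,102),.174)):
    q=onz(w,(p[0]/5+170-.4,p[1]/5+110-.4),z);print(n,"x,r rel tool",(q-lid)@x,(q-lid)@r)
print("scene est rel tool",(g-lid)@x,(g-lid)@r)
```

```text
nearL x,r rel tool -0.034704390905388266 0.02883599895025975
nearR x,r rel tool -0.03340827992675008 -0.030137692362370627
farL x,r rel tool 0.025197733740079626 0.03164086573810567
farR x,r rel tool 0.026757307803551532 -0.028613553634038082
railN x,r rel tool -0.03503014338725757 -0.031492053610610235
railF x,r rel tool 0.02534797623947312 -0.02984706193780138
lid far x,r rel tool 0.06324531480249586 -0.000117644415595081
scene est rel tool 0.0019101593376797436 -0.00013168597234677426
```

Request:
{"name": "send_rows", "arguments": {"plan": [[-0.3,0.05,-0.5,0,0,0,1],[-0.3,0.05,-1.5,0,0,0,1],[-0.3,0.05,-2.7,0,0,0,1],[-0.3,0.05,-4,0,0,0,1],[-0.3,0.05,-5.3,0,0,0,1],[-0.3,0.05,-6.6,0,0,0,1],[-0.3,0.05,-7.7,0,0,0,1],[-0.3,0.05,-8.6,0,0,0,1],[-0.3,0.05,-9.2,0,0,0,1],[-0.3,0.05,-9.5,0,0,0,1],[-0.3,0.05,-9.5,0,0,0,1],[-0.3,0.05,-9.5,0,0,0,1]]}}

```text
time_s: 8.6
tool_pos: [0.5592, 0.2176, 0.1131]
ee_rot: [-3.124, 0.317, 0.001]
contact_force: [0.2, -0.4, -0.5]
finger_gap: 0.082
grasp_force: 58.7
```

No contact yet. I'll lower a little at a time until it seats.

Request:
{"name": "send_rows", "arguments": {"plan": [[0,0,-0.1,0,0,0,1],[0,0,-0.2,0,0,0,1],[0,0,-0.3,0,0,0,1],[0,0,-0.3,0,0,0,1],[0,0,-0.3,0,0,0,1]]}}

```text
time_s: 9.22
tool_pos: [0.5588, 0.2176, 0.1096]
ee_rot: [-3.124, 0.317, 0.002]
contact_force: [0.7, -0.5, -0.8]
finger_gap: 0.086
grasp_force: 58.7
```

Request:
{"name": "send_rows", "arguments": {"plan": [[0,0,-0.1,0,0,0,1],[0,0,-0.2,0,0,0,1],[0,0,-0.2,0,0,0,1],[0,0,-0.2,0,0,0,1]]}}

```text
time_s: 9.72
tool_pos: [0.5592, 0.2177, 0.1082]
ee_rot: [-3.124, 0.317, 0.001]
contact_force: [-0.8, 0.8, 3.0]
finger_gap: 0.078
grasp_force: 59.3
```

The lid has seated, with about 4 N of upward force at the expected height. I'll release it and retreat straight up.

Request:
{"name": "send_rows", "arguments": {"plan": [[0,0,0,0,0,0,0.75],[0,0,0,0,0,0,0.6],[0,0,0,0,0,0,0.6],[0,0,0,0,0,0,0.6],[0,0,2,0,0,0,0.6],[0,0,5,0,0,0,0.6],[0,0,9,0,0,0,0.6],[0,0,13,0,0,0,0.6],[0,0,13,0,0,0,0.6],[0,0,13,0,0,0,0.6]]}}

```text
time_s: 10.98
tool_pos: [0.5588, 0.2175, 0.2382]
ee_rot: [-3.124, 0.317, 0.001]
contact_force: [0.1, 0.2, -0.4]
finger_gap: 0.404
grasp_force: 0.0
```

Run:
```python
from h import *
sc=manip.get_image("scene")[:,:,::-1].copy();wr=manip.get_image("wrist")[:,:,::-1].copy()
a=cv2.resize(sc[200:350,345:445],(400,600),interpolation=cv2.INTER_CUBIC);b=cv2.resize(wr,(400,300));c=cv2.resize(sc[120:270,150:350],(400,300))
cv2.imwrite("pics/c7.png",np.hstack([a,np.vstack([b,c])]))
s=manip.observe();print(s["time_s"],s["contact_force"],s["finger_gap"],s["tool_pos"])
```

```text
11.075 [0.3502 0.6602 0.1464] 0.39665706796813477 [0.5581 0.2174 0.2362]
```

View pics/c7.png

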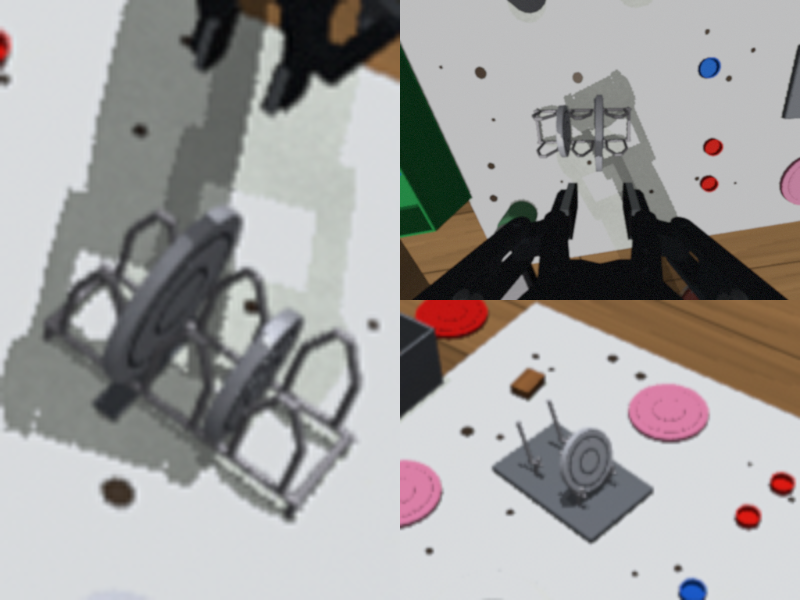

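The big lid stands upright on both rails in the free gap, clear of the gripper. Both small lids are where they started, so I'll hand the job in.

```bash
python3 -c "
from station import manip
print(manip.close_job())"
```

```text
the job is handed in; nothing more can be done
None
```

The big lid stands upright on both rails in the free gap, released and clear of the gripper, and both small lids were left in place. I handed the job in at about 11 s; it returned no verdict.

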